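# Clear the gas ring, refit its knob and hold it in

## Robot

A 6-joint arm with a two-finger parallel gripper is mounted at the origin on the work surface. World frame = base frame: x ahead of the robot, y to its left, z up, the work surface at z = 0. Lengths are in m, angles in degrees, forces in N, time in s.
With the tool pointing down it reaches from about 0.375 to 0.75 m from the base axis. Payload 9 kg.
Tool frame: the origin (TCP) lies where the fingers leave the gripper's body, on its centre line; the fingertips stand 73 mm ahead of it and the grasp point (between the pads) lies 54 mm ahead of it (robot.tip_reach is the distance from the TCP to the fingertips, in m); z points along the fingers, y is the line along which they close (so a half turn about z gives the same grasp; the last joint's range is limited). The gripper opens to 85 mm and grips with 20 to 120 N. Pads are 22 mm wide; open, the fingers measure 114 mm over their backs; the gripper's body (76 mm by 85 mm) begins 54 mm behind the grasp point. The pads swing forward as they close: fully open they stand 13 mm farther back than shut.
Start: joints at [50.839, 5.964, 5.575, 89.605, 0, 77.527], TCP at [0.269, 0.536, 0.304] pointing down, gripper open.
Joint ranges: [-171.21, 171.21], [-48.23, 106.86], [-62.78, 66.21], [-105.2, 120.99], [-86.42, 89.51], [-180, 180]. Speed limits (degrees/s): [127.2, 127.2, 147.25, 180, 180, 180].

## Interface

Orientations are given as [roll, pitch, yaw] about the fixed x, y, z axes, in that order (R = Rz(yaw) Ry(pitch) Rx(roll)).
In Python, from plant import robot gives the robot as it stands. Calls block until the motion is done:
- robot.move_pose(position, orientation): joint-space move of the TCP to a pose.
- robot.line_to(position, vel=0.15, rotation=None, guard=None): straight line of the TCP; rotation=None keeps the orientation; vel is the mean speed in m/s. With guard (N) it stops when the force on the tool has changed by that much, and returns True; else False.
- robot.goto_joints(angles): joint-space move.
- robot.set_gripper(opening): finger opening in m; the grip force is fixed at half the most; returns when the fingers have stopped.
- robot.pause(seconds).
- robot.ik(position, orientation): joint angles nearest the present ones, or None.
- robot.observe(): the state.
- robot.grab_frame(name): name is "scene" or "top" or "wrist"; returns the picture (400x640x3 uint8, blue, green, red); there is no depth.
- robot.get_calibration(name): a dict with "vertical_fov" (degrees; the focal length in pixels is half the picture's height over the tangent of half this angle, whatever the lens; pixels are square), "cx", "cy" (the principal point, pixels), "rvec" (rotation vector, rad) and "tvec" (3), from world to camera coordinates, as OpenCV has them. Camera axes: x right, y down, z forward; pixel columns grow to the right and rows downward; lengths in m; the calibration is good to about 2 mm. A picture is of the moment at which its call begins: read the wrist's pose just before it. get_calibration takes no time and is no camera call; for the wrist camera it gives the pose at the moment of the call.
A pose or a line that the arm cannot do raises robot.IKError and nothing moves.
- robot.job_done(): hands the job in; it is judged then, once.
The state is a dict: "time": time; "q": joint angles; "qvel": joint speeds; "joint_torque": joint torques, N m; "tool_pos": TCP position; "tcp_rot": TCP orientation; "ft_force": force on the tool from outside, world axes, zero at the start; "torque": the same for the moment, N m; "gripper_width": finger opening in m; "gripper_force": force on a finger pad.
Only numpy, scipy, OpenCV 4.12 (cv2) and the standard library are available. Lean on these libraries where they do the work, as an engineer would, in place of code of your own. Each camera call takes 0.05 s, during which the arm holds its last target. There are 200 camera calls.

## Task

Get the gas ring ready for lighting: first take the blue tote off the burner and hang it by its wooden handle on the hook on the cabinet's side, letting go of it there. Then pick up the loose black control knob, turn it so that the flat in its bore matches the flat on the bare tap stem (white pointer towards the burner), push it fully home on the stem and keep pressing it right down against the tap's spring, as one does while a flame takes. Finish still holding the knob pressed down, and leave the other things on the shelf where they are.

Things in the scene. Friction and masses are not known exactly. Their poses are not given: they have to be found in the camera images.
- hob: Fixed single-burner gas hob, white case, steel deck, 300 (its x) x 260 (y) x 70 mm high to the deck. Origin: centre of its underside, on the shelf. +x points from the tap at the front to the burner. Burner centre at x +45 mm, y 0, inside a black pan support 178 mm square whose top is 98 mm above the shelf. Tap stem at x -108 mm, y 0.
- stem_tip (a point): Centre of the top end of the bare brass tap stem, upright in the hob's deck, 22 mm above the deck and 92 mm above the shelf when not pressed; moves down with the stem. D-shaft, 10 mm diameter, end chamfered 2 mm; its one flat, 2.5 mm from the axis, looks along this frame's +x (the hob's +x, to the burner). z up. The stem does not turn.
- stem (a joint): How far the tap stem is pressed down, m: 0 at rest, 0.006 at its stop. Its spring needs about 5.5 N to start and about 11 N at the stop.
- knob_grip (a point): Loose black control knob, 45 g, standing bore down on the shelf: a round skirt 44 mm diameter, 8 mm high, and on it a flat-sided grip bar 42 mm long (its x), 18 mm wide (its y), 30 mm high; 38 mm high in all. This point: on the knob's axis, inside the bar, 29 mm above the knob's underside (9 mm below its top). +x points to the end of the bar with the white pointer line; z up.
- knob_bore (a point): Closed upper end of the knob's bore, on its axis, 15 mm below knob_grip; axes the same. The bore is open below, 14 mm deep, 11.8 mm diameter, its flat 3.3 mm from the axis on the +x (pointer) side: the knob goes on when its +x agrees with stem_tip's. Fully home, this point is at stem_tip, the underside 8 mm above the deck (2 mm when pressed right down).
- knob_mark (a point): Point on the knob, 20 mm from its axis on the +x (pointer) side, at the height of knob_bore.
- tote_handle (a point): Middle of the dowel handle of a blue wooden tote standing on the pan support. Dowel along the tote's x, 12 mm diameter, 134 mm long between end boards (34 mm wide, tops 14 mm above the dowel axis), axis 140 mm above the tote's underside. The hook must come under the dowel's middle: grip the dowel off to one side (38 mm leaves room). z up.
- hook_seat (a point): Seat of the steel hook on the cabinet's right-hand side: a point on top of its 8 mm rod, 262 mm above the shelf, 79 mm out from the side. -y points out along the rod to the free end, which turns up 23 mm beyond the seat, tip 20 mm above it; z up. Bring the dowel along this frame's x, higher than the tip, in along +y from the free end, and lower it: it rests with its axis 6 mm above this point.
- cabinet: Fixed small wooden cabinet, 200 (x) x 260 (y) x 330 mm high, hook on its -y side. Origin: centre of its underside. Its door, on the side facing -x, hangs half open and swings on its left (+y) edge.
- tote: The blue tote: open box 150 mm long (its x), 90 mm wide (y), sides 50 mm high, about 0.26 kg, with the dowel handle above it; origin at the centre of its underside, axes as for tote_handle.
- knob: The knob; origin at the centre of its underside, axes as for knob_grip.
- hook: The hook; its origin lies on the cabinet's side, 258 mm above the shelf, axes as for hook_seat.
- pot: Bystander: green glazed plant pot on a saucer, 124 mm diameter, 115 mm high; origin at the centre of its underside.
- jar: Bystander: glass jar with a grey lid, 68 mm diameter, 90 mm high; origin at the centre of its underside.
- torch: Bystander: aluminium torch lying down, 140 mm long (x), 38 mm high; origin on the shelf under its middle.
- screwdriver: Bystander: yellow-handled screwdriver lying along its x; origin on the shelf.
- storage_box: Bystander: clear storage box with blue clips, 208 x 158 x 112 mm; origin at the centre of its underside.
- lighter: Bystander: red gas lighter lying down, 210 mm long (x), 20 mm high; origin on the shelf.

How it is judged:
By the outcome, as a careful person would: the job done as asked, in the order asked, and still so for the second after the job is handed in, while the arm keeps its last pose, push and grip.
It also fails if it takes over 58 s, if anything falls off the work surface, if the arm or the gripper's body presses on something with over 40 N, if the wrist force passes 120 N, or if a joint passes its speed limit or range.

## Working session

There is one attempt and no reset: what is moved stays moved. The work goes in short steps, each a Python script; the robot and the scene stay as the last script left them, time stands still between calls to the robot, and variables do not carry over. Pictures are saved under pics/ and viewed, at most 10 in all, crops included, and the job is handed in when it is done.

```bash
mkdir -p pics; ls
python3 - <<'E'
from plant import robot
import cv2
for n in("scene","top"):
    cv2.imwrite(f"pics/{n}0.png",robot.grab_frame(n)); print(n,robot.get_calibration(n))
print(robot.get_calibration("wrist"),robot.observe())
E
```

```text
pics
scene {'vertical_fov': 57.97288841065899, 'cx': 321.6647764938774, 'cy': 194.87157702733168, 'rvec': array([ 2.19767755,  0.34551961, -0.20100712]), 'tvec': array([-0.49113473,  0.00876173,  1.45374978])}
top {'vertical_fov': 51.65367844111421, 'cx': 316.2395654902552, 'cy': 203.09650290286498, 'rvec': array([ 2.12118361, -2.14904098,  0.22347717]), 'tvec': array([-0.10108759,  0.55963676,  1.46701074])}
{'vertical_fov': 59.40286030543566, 'cx': 317.84877225544307, 'cy': 204.39344767296467, 'rvec': array([-2.44984184, -1.50986088, -0.22642015]), 'tvec': array([-0.60012938, -0.03655621,  0.37813785])} {'time': 0.1, 'q': array([5.08383423e+01, 5.99444624e+00, 5.53096581e+00, 8.96044311e+01,
       7.42445389e-04, 7.75270649e+01]), 'qvel': array([-0.03815405, -0.09461035,  0.03132468,  0.01707461,  0.01998894,
       -0.13145221]), 'joint_torque': array([ 6.66290012e-03, -5.58204889e+01,  5.04721606e+01,  1.29426504e-02,
       -2.57512665e-04,  1.48685143e-05]), 'tool_pos': array([0.2693325 , 0.5359128 , 0.30320243]), 'tcp_rot': array([-1.79933852e+02, -1.53923374e-02,  1.53311268e+02]), 'ft_force': array([-0.5246405 , -0.05258774, -0.37152585]), 'torque': array([ 0.05532392, -0.0593125 , -0.00964636]), 'gripper_force': 0.0, 'gripper_width': 0.08572231485748513}
```

View pics/scene0.png

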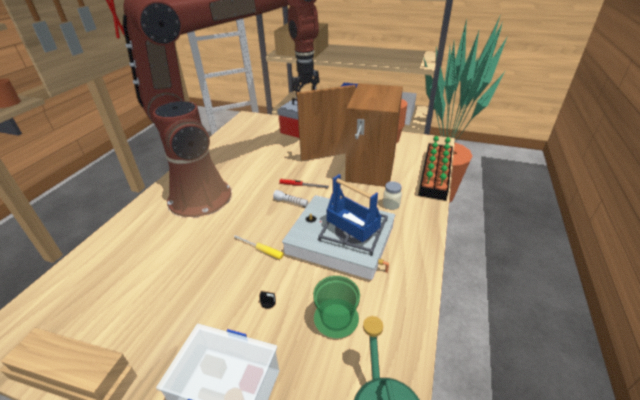

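View pics/top0.png

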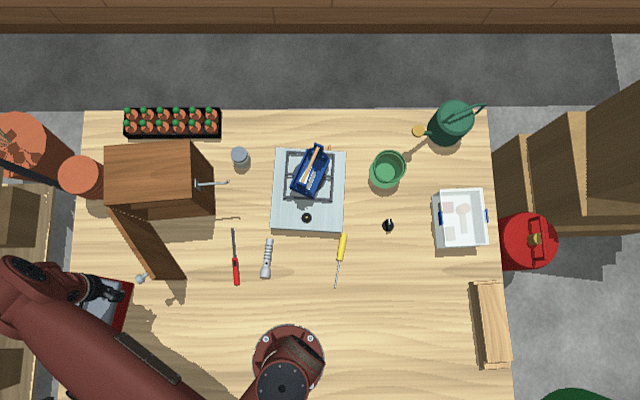

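The scene view shows the tote on the hob (about 355,215), the hook on the cabinet (360,128) and the knob (267,299). In the top view the dowel is near (313,160), the stem at (306,217), the knob at (388,225) and the hook rod at (195–228,183).

```bash
cat > h.py <<'E'
import cv2,numpy as np
from plant import robot
from scipy.spatial.transform import Rotation as Ro
def cam(n):
    c=robot.get_calibration(n); f=200/np.tan(np.radians(c["vertical_fov"]/2))
    R=cv2.Rodrigues(c["rvec"])[0]; return f,c["cx"],c["cy"],R,np.array(c["tvec"])
def ray(c,px):
    f,cx,cy,R,t=c; d=R.T@np.array([(px[0]-cx)/f,(px[1]-cy)/f,1]); return -R.T@t,d/np.linalg.norm(d)
def onz(c,px,z):
    o,d=ray(c,px); return o+d*(z-o[2])/d[2]
def proj(c,p):
    f,cx,cy,R,t=c; v=R@np.array(p)+t; return np.array([f*v[0]/v[2]+cx,f*v[1]/v[2]+cy])
def meet(c1,p1,c2,p2):
    o1,d1=ray(c1,p1);o2,d2=ray(c2,p2)
    s=np.linalg.lstsq(np.c_[d1,-d2],o2-o1,rcond=None)[0]; a=o1+s[0]*d1;b=o2+s[1]*d2
    return (a+b)/2,np.linalg.norm(a-b)
E
python3 - <<'E'
from h import *
np.set_printoptions(precision=4,suppress=True)
o=robot.observe(); f,cx,cy,R,t=cam("wrist")
Rt=Ro.from_euler("xyz",o["tcp_rot"],degrees=True).as_matrix()
print("cam in tool",Rt.T@(-R.T@t-o["tool_pos"]),"\n",Rt.T@R.T)
T=cv2.imread("pics/top0.png");S=cv2.imread("pics/scene0.png");c=cam("top")
print("knob",onz(c,(388,225),.03),"stem",onz(c,(306.5,217),.092),"hook",onz(c,(228,183),.26),onz(c,(195,184),.26))
a=cv2.resize(T[130:250,255:405],None,fx=4,fy=4,interpolation=cv2.INTER_CUBIC)[:, :600]
b=cv2.resize(T[165:205,180:240],None,fx=3.3,fy=3.3,interpolation=cv2.INTER_CUBIC)
m=np.zeros((600,800,3),np.uint8); m[:480,:600]=a; m[:b.shape[0],601:601+b.shape[1]]=b[:,:199]
s=cv2.resize(S[105:155,340:390],None,fx=4,fy=4,interpolation=cv2.INTER_CUBIC)[:,:199]; m[150:350,601:]=s
cv2.imwrite("pics/m1.png",m)
E
```

```text
cam in tool [ 0.0762  0.0006 -0.0683] 
 [[-0.0005 -0.9555 -0.295 ]
 [ 1.     -0.0005  0.0001]
 [-0.0002 -0.295   0.9555]]
knob [ 0.4769 -0.3742  0.03  ] stem [ 0.501 -0.072  0.092] hook [0.5877 0.1767 0.26  ] [0.5855 0.281  0.26  ]
```

View pics/m1.png

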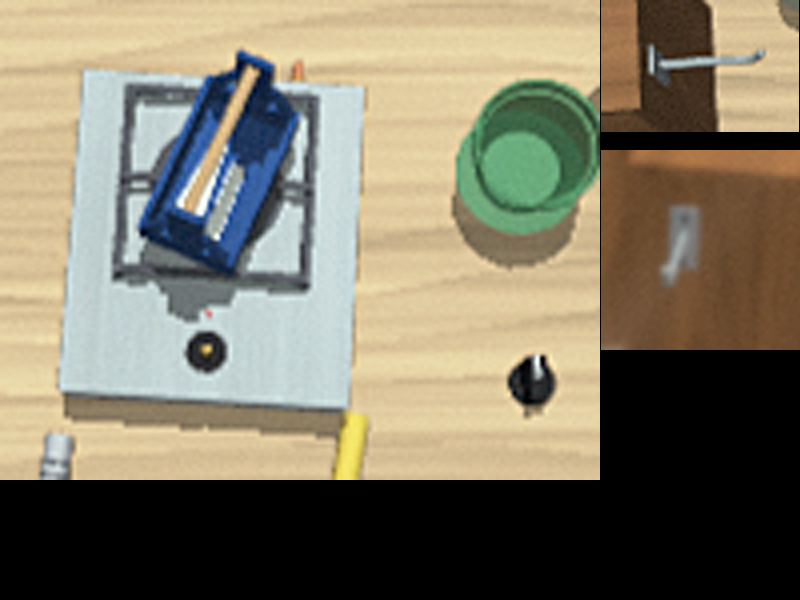

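The mosaic shows the hob deck corners, the dowel from (183,207) to (250,68), the knob at (532,382) with its pointer up and slightly right, and the hook rod pointing right. I'll compute poses from these, then look at the hook and the tote with the wrist camera.

Run:
```python
from h import *
np.set_printoptions(precision=4,suppress=True)
c=cam("top"); P=lambda x,y,z:onz(c,(255+x/4,130+y/4),z)
a,b=P(183,207,.238),P(250,68,.238); d=b-a
print("dowel",(a+b)/2,np.linalg.norm(d),np.degrees(np.arctan2(d[1],d[0])))
q=[P(*v,.07) for v in[(60,390),(83,70),(363,86),(350,408)]]
e=q[1]-q[0]+q[2]-q[3]; print("hob",sum(q)/4,np.degrees(np.arctan2(e[1],e[0])),[np.linalg.norm(q[i]-q[i-1]) for i in range(4)])
print("stem",P(206,349,.092))
k=P(532,382,.02); m=P(542,360,.038)-P(530,385,.038); print("knob",k,np.degrees(np.arctan2(m[1],m[0])))
h=lambda x,y,z:onz(c,(180+(x-601)/3.3,165+y/3.3),z)
r0,r1=h(658,67,.258),h(745,62,.258); print("rod",r0,r1,h(755,55,.28))
robot.move_pose([.56,.19,.45],[180,0,180]); robot.pause(.2)
cc=robot.get_calibration("wrist"); cv2.imwrite("pics/w1.png",robot.grab_frame("wrist"))
np.save("w1.npy",cc,allow_pickle=True); print(robot.observe()["q"],robot.observe()["time"])
mx=(a+b)/2
robot.move_pose([mx[0],mx[1],.46],[180,0,180+np.degrees(np.arctan2(d[1],d[0]))]); robot.pause(.2)
cc=robot.get_calibration("wrist"); w=robot.grab_frame("wrist");cv2.imwrite("pics/w2.png",w)
np.save("w2.npy",cc,allow_pickle=True); print(robot.observe()["q"],robot.observe()["time"])
```

```text
dowel [ 0.6536 -0.0826  0.238 ] 0.13033441368372345 -25.61056193369989
hob [ 0.6083 -0.0807  0.07  ] -3.806690641071437 [np.float64(0.2608456714168274), np.float64(0.30007237167832984), np.float64(0.26121570775119723), np.float64(0.3019960332257605)]
stem [ 0.5001 -0.072   0.092 ]
knob [ 0.4764 -0.3761  0.02  ] -27.881935022202196
rod [0.5816 0.2742 0.258 ] [0.5858 0.1909 0.258 ] [0.5873 0.1772 0.28  ]
[  6.1383  10.028   25.5327 105.5171   0.0023   6.0916] 2.0833
[-18.4361  24.9796  44.6199 109.6164   0.0028   7.0683] 3.4417
```

View pics/w1.png

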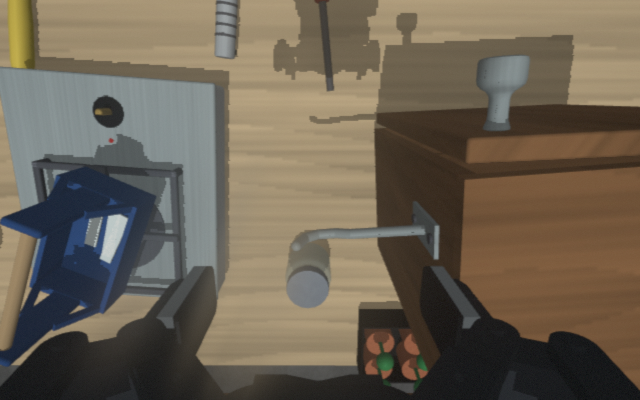

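View pics/w2.png

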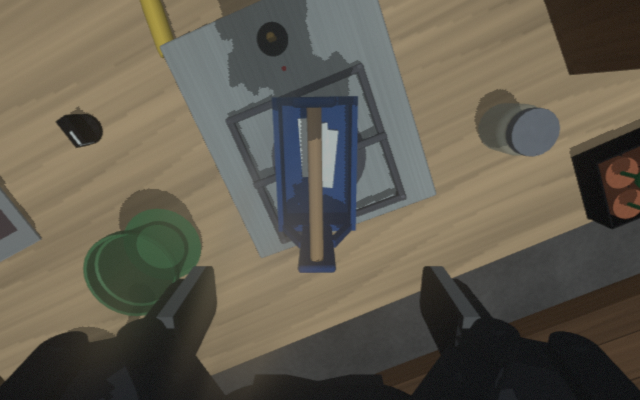

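The wrist view of the hook shows the rod running from its plate (427,230) to the bend (about 308,236). The wrist view of the tote shows the dowel from (315,108) to (317,262), the stem at (271,37) and the knob at (80,129).

Run:
```python
from h import *
np.set_printoptions(precision=4,suppress=True)
def C(fn):
    c=np.load(fn,allow_pickle=True).item(); return 200/np.tan(np.radians(c["vertical_fov"]/2)),c["cx"],c["cy"],cv2.Rodrigues(c["rvec"])[0],np.array(c["tvec"])
c1,c2=C("w1.npy"),C("w2.npy"); ct=cam("top")
r0,r1=onz(c1,(428,231),.258),onz(c1,(330,234.5),.258); d=r0-r1
yaw=np.degrees(np.arctan2(d[1],d[0]))-90
print("rod",r0,r1,"tip",onz(c1,(297,247),.28),"hookyaw",yaw)
# cabinet side top edge in w1 (near->far) at z=.33
e0,e1=onz(c1,(379,125),.33),onz(c1,(464,180),.33); print("cabinet top edge pts",e0,e1)
a,b=onz(c2,(315,108),.238),onz(c2,(317,262),.238); v=b-a
print("dowel",(a+b)/2,np.linalg.norm(v),np.degrees(np.arctan2(v[1],v[0])))
print("stem w2",onz(c2,(271,37),.092),"w1",onz(c1,(98,112),.092))
print("knob w2",onz(c2,(80,129),.02))
print(meet(c1,(297,247),ct,(226.7,181.7)))
```

```text
rod [0.5863 0.2793 0.258 ] [0.5893 0.2014 0.258 ] tip [0.5904 0.1763 0.28  ] hookyaw 2.234501966092651
cabinet top edge pts [0.4984 0.2238 0.33  ] [0.5279 0.272  0.33  ]
dowel [ 0.6541 -0.0821  0.238 ] 0.13588264288824006 -24.879140459232488
stem w2 [ 0.5045 -0.068   0.092 ] w1 [ 0.5018 -0.0671  0.092 ]
knob w2 [ 0.4799 -0.3724  0.02  ]
(array([0.5861, 0.1762, 0.2875]), np.float64(0.001964623509618053))
```

Run:
```python
from h import *
np.set_printoptions(precision=4,suppress=True)
D=lambda y:np.array([np.cos(np.radians(y)),np.sin(np.radians(y)),0])
g=np.array([.654,-.0823,.238+.054])-.038*D(-25.2)
robot.line_to(g+[0,0,.09],vel=.3,rotation=[180,0,154.8])
print("guard",robot.line_to(g,vel=.12,guard=15))
robot.set_gripper(0.0)
o=robot.observe(); print(o["tool_pos"],o["gripper_width"],o["gripper_force"],o["ft_force"],o["time"])
robot.line_to(g+[0,0,.075],vel=.12)
o=robot.observe(); print(o["gripper_width"],o["ft_force"],o["torque"],o["time"])
hy=2.5; n=D(hy-90)
seat=np.array([.5878,.2,.262]); t=seat+[0,0,.006+.054+.040]-.038*D(hy)
robot.line_to(t+.11*n,vel=.2,rotation=[180,0,180+hy]); robot.pause(.2)
cv2.imwrite("pics/s2.png",robot.grab_frame("scene"));cc=robot.get_calibration("wrist");cv2.imwrite("pics/w3.png",robot.grab_frame("wrist"));np.save("w3.npy",cc,allow_pickle=True)
s=cv2.imread("pics/s2.png")[80:250,270:420];w=cv2.imread("pics/w3.png")
m=np.zeros((600,800,3),np.uint8);m[:400,:640]=w;cv2.imwrite("pics/m3.png",np.hstack([cv2.resize(w,(480,300)),cv2.resize(s,(300,300*170//150))[:300]]))
o=robot.observe(); print(o["tool_pos"],t+.11*n,o["gripper_width"],o["ft_force"],o["time"])
```

```text
guard False
[ 0.6196 -0.0662  0.2922] 0.009715949260097131 58.39353382587433 [-0.4431 -0.4587  0.8064] 5.6667
0.009741083813690517 [-0.1031  0.1039 -2.9674] [ 0.0774  0.057  -0.0146] 6.4417
[0.5549 0.0878 0.3619] [0.5546 0.0884 0.362 ] 0.010104978642002316 [-0.3163 -0.1687 -2.4216] 7.7333
```

View pics/m3.png

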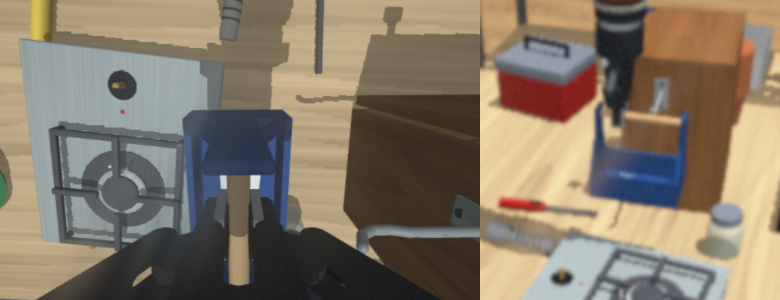

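The tote is held level and the hook rod is visible at right (360–475,232 in the half-size view). I'll move in and lower it onto the hook.

Run:
```python
from h import *
np.set_printoptions(precision=4,suppress=True)
D=lambda y:np.array([np.cos(np.radians(y)),np.sin(np.radians(y)),0])
hy=2.5; n=D(hy-90); seat=np.array([.5878,.2,.262]); t=seat+[0,0,.006+.054+.040]-.038*D(hy)
print(robot.line_to(t,vel=.12,guard=12))
print(robot.line_to(t-[0,0,.046],vel=.05,guard=4))
o=robot.observe(); print(o["tool_pos"],t,o["ft_force"],o["time"])
cc=robot.get_calibration("wrist");w=robot.grab_frame("wrist");s=robot.grab_frame("scene")[80:250,270:420]
cv2.imwrite("pics/m4.png",np.hstack([cv2.resize(w,(480,300)),cv2.resize(s,(300,340))[:300]]))
```

```text
False
True
[0.5495 0.1983 0.3205] [0.5498 0.1983 0.362 ] [-0.1023  0.4033  4.4932] 9.5583
```

View pics/m4.png

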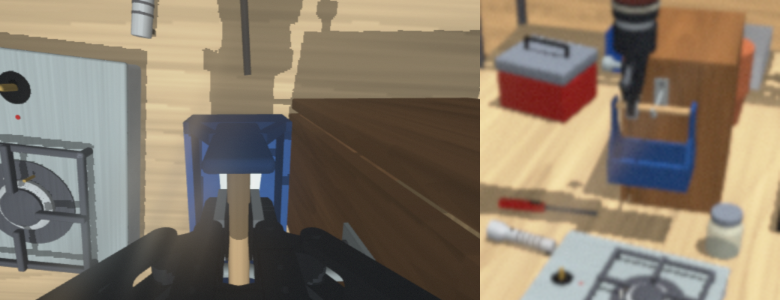

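It touched down within 2 mm of the expected seat height. I'll release, retreat upward and look at the knob.

Run:
```python
from h import *
np.set_printoptions(precision=4,suppress=True)
robot.set_gripper(.035); robot.pause(.3)
p=robot.observe()["tool_pos"]
print(robot.line_to([p[0],p[1],.44],vel=.15,guard=10)); 
s=robot.grab_frame("scene")[80:250,270:420]
robot.move_pose([.478,-.374,.24],[180,0,180-27]); robot.set_gripper(.06); robot.pause(.2)
cc=robot.get_calibration("wrist");w=robot.grab_frame("wrist");np.save("w5.npy",cc,allow_pickle=True);cv2.imwrite("pics/w5.png",w)
cv2.imwrite("pics/m5.png",np.hstack([cv2.resize(w,(560,350)),cv2.resize(s,(240,272+78))]))
o=robot.observe();print(o["tool_pos"],o["q"],o["ft_force"],o["time"])
```

```text
False
[ 0.478 -0.374  0.24 ] [-50.3716   6.9843   0.0273  83.0458   0.0015 -23.3702] [-0.6989  0.0441  0.4396] 14.125
```

View pics/m5.png

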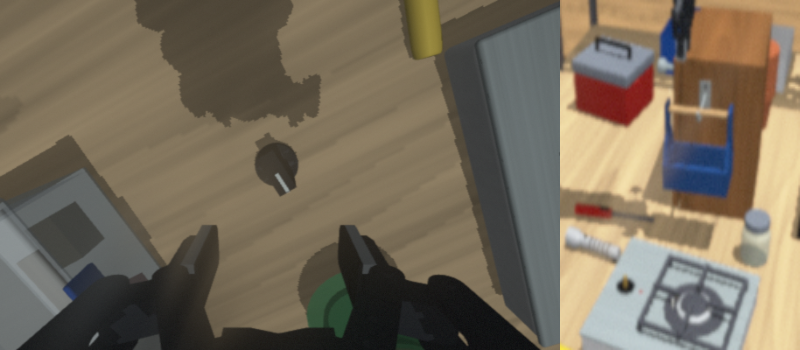

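The tote hangs from the hook, released. The wrist view shows the knob at about (277,163), with its pointer to the lower right. I'll enlarge that.

Run:
```python
import cv2,numpy as np
w=cv2.imread("pics/w5.png")[140:240,270:360]
cv2.imwrite("pics/k5.png",cv2.resize(cv2.convertScaleAbs(w,alpha=2),None,fx=6,fy=6,interpolation=cv2.INTER_CUBIC))
```

```text
(no output)
```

View pics/k5.png

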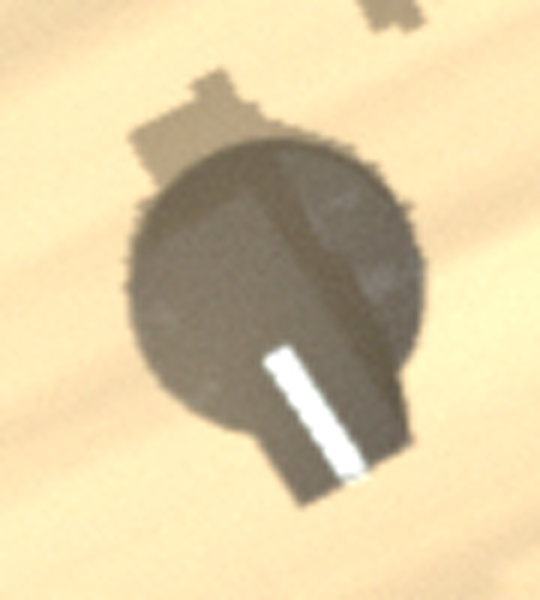

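The enlargement shows the white line running from (279,352) to (355,475) and the skirt circle centred near (276,286).

```bash
cat >> h.py <<'E'
def C(fn):
    c=np.load(fn,allow_pickle=True).item(); return 200/np.tan(np.radians(c["vertical_fov"]/2)),c["cx"],c["cy"],cv2.Rodrigues(c["rvec"])[0],np.array(c["tvec"])
D=lambda y:np.array([np.cos(np.radians(y)),np.sin(np.radians(y)),0])
E
python3 - <<'E'
from h import *
np.set_printoptions(precision=4,suppress=True)
c=C("w5.npy"); P=lambda x,y,z:onz(c,(270+x/6,140+y/6),z)
a,b=P(279,352,.038),P(355,475,.038); v=b-a; y=np.degrees(np.arctan2(v[1],v[0]))
k=P(276,286,.006)
print("line",a,b,np.linalg.norm(v),"yaw",y,"skirt centre",k,"from line end",b-.021*D(y))
E
```

```text
line [ 0.48   -0.3755  0.038 ] [ 0.5002 -0.3742  0.038 ] 0.020284009607604618 yaw 3.607212011391027 skirt centre [ 0.479  -0.3756  0.006 ] from line end [ 0.4793 -0.3755  0.038 ]
```

Run:
```python
from h import *
np.set_printoptions(precision=4,suppress=True)
g=np.array([.4791,-.3755,.084])
robot.move_pose(g+[0,0,.06],[180,0,183.6])
print(robot.line_to(g,vel=.08,guard=8)); robot.set_gripper(0); 
o=robot.observe();print(o["tool_pos"],o["gripper_width"],o["gripper_force"],o["ft_force"])
robot.line_to(g+[0,0,.12],vel=.2); print(robot.observe()["gripper_width"])
hy=-3.8; st=np.array([.501,-.0715,.0])
out=[]
for i,(z,off) in enumerate([(.26,.045),(.23,.035)]):
    p=st+off*D(hy)+[0,0,z]
    (robot.move_pose(p,[180,0,180+hy]) if i==0 else robot.line_to(p)); robot.pause(.2)
    cc=robot.get_calibration("wrist");w=robot.grab_frame("wrist");cv2.imwrite(f"pics/v{i}.png",w);np.save(f"v{i}.npy",cc,allow_pickle=True)
    u=proj(C(f"v{i}.npy"),st+[0,0,.092]);print(u,robot.observe()["tool_pos"])
    x0,y0=int(u[0])-40,max(int(u[1])-40,0);print("crop",x0,y0)
    out.append(cv2.resize(cv2.convertScaleAbs(w[y0:y0+80,x0:x0+80],alpha=1.5),(400,400),interpolation=cv2.INTER_CUBIC))
    if i==0: kn=cv2.resize(cv2.convertScaleAbs(w[100:250,200:440],alpha=1.7),(320,200))
m=np.zeros((600,800,3),np.uint8);m[:400]=np.hstack(out);m[400:,:320]=kn;cv2.imwrite("pics/m6.png",m)
print(robot.observe()["time"])
```

```text
False
[ 0.4794 -0.3758  0.0846] 0.016985967358106285 59.04958508162963 [-1.3224 -0.0364  3.7441]
0.017060016939185036
[317.7841 144.6014] [ 0.5458 -0.0753  0.2597]
crop 277 104
[316.647  166.0795] [ 0.5365 -0.074   0.231 ]
crop 276 126
18.8583
```

View pics/m6.png

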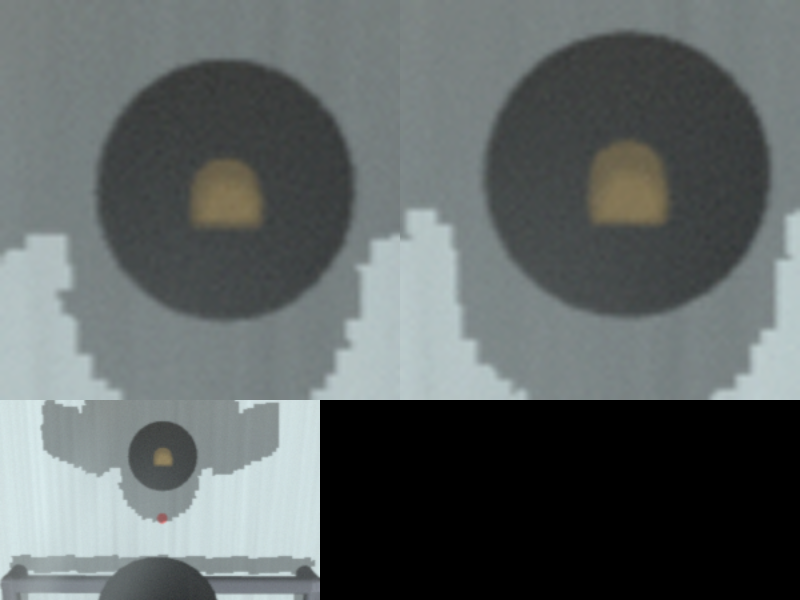

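The stem's D shape is clear in both crops: axis column about 226, flat edge level at y = 228 and 224, so the yaw matches. The held knob's skirt rim tops out at (158,558). I'll compute the stem centre and the knob's offset in the grip.

Run:
```python
from h import *
np.set_printoptions(precision=4,suppress=True)
hy=-3.8;X=D(hy);tcp=[np.array([.5458,-.0753,.2597]),np.array([.5365,-.0740,.2310])]
for i,((x0,y0),ci,fl,xs) in enumerate([((277,104),(225,190),(226,228),(190,262)),((276,126),(627-400,174),(628-400,224),(588-400,668-400))]):
    c=C(f"v{i}.npy"); P=lambda x,y,z:onz(c,(x0+x/5,y0+y/5),z)
    print("washer",P(*ci,.071),P(*ci,.074),"flat",P(*fl,.092)-.0025*X,P(*fl,.09)-.0025*X,"w",np.linalg.norm(P(xs[0],fl[1],.092)-P(xs[1],fl[1],.092)))
    w=cv2.imread(f"pics/v{i}.png"); 
    for dx in(-.002,0,.002): print("rim pred",proj(c,tcp[i]+(-.022+dx)*X-[0,0,.084]))
    col=w[170:300,318].mean(1); d=np.diff(col); print("edges rows",[(170+j,round(d[j])) for j in np.argsort(-abs(d))[:8]])
    r=w[245].mean(1) if i==0 else w[255].mean(1); print("row dark cols",np.where(r[200:440]<60)[0][[0,-1]]+200 if (r[200:440]<60).any() else None)
```

```text
washer [ 0.5021 -0.0685  0.071 ] [ 0.5017 -0.0685  0.074 ] flat [ 0.502  -0.0686  0.092 ] [ 0.5023 -0.0686  0.09  ] w 0.009675530565831042
rim pred [316.0253 214.5701]
rim pred [316.0405 218.6857]
rim pred [316.0557 222.7714]
edges rows [(np.int64(217), -27), (np.int64(190), 26), (np.int64(216), -20), (np.int64(215), -19), (np.int64(191), 16), (np.int64(189), 9), (np.int64(185), -8), (np.int64(187), -5)]
row dark cols [282 360]
washer [ 0.5018 -0.0685  0.071 ] [ 0.5012 -0.0685  0.074 ] flat [ 0.5016 -0.0686  0.092 ] [ 0.502  -0.0686  0.09  ] w 0.009621072852800104
rim pred [315.9002 214.0419]
rim pred [315.9096 218.1537]
rim pred [315.919  222.2353]
edges rows [(np.int64(217), -55), (np.int64(188), 21), (np.int64(211), 19), (np.int64(214), 16), (np.int64(218), -13), (np.int64(207), -12), (np.int64(189), 11), (np.int64(213), 10)]
row dark cols [294 439]
```

The knob appears slightly to the right of its predicted column, which suggests a small bias in the wrist camera calibration. I'll fit the knob's rim arc to get a relative measurement.

Run:
```python
from h import *
from scipy.optimize import least_squares
np.set_printoptions(precision=4,suppress=True)
hy=-3.8;X=D(hy);Y=D(hy+90);tcp=[np.array([.5458,-.0753,.2597]),np.array([.5365,-.0740,.2310])]
for i in(0,1):
    c=C(f"v{i}.npy"); w=cv2.GaussianBlur(cv2.imread(f"pics/v{i}.png"),(3,3),0).mean(2)
    pts=[]
    for u in range(282,356,2):
        d=np.diff(w[203:242,u]); j=np.argmin(d)
        if d[j]<-12: pts.append((u,203.5+j))
    pts=np.array(pts); k=tcp[i]-[0,0,.084]
    G=np.array([onz(c,p,k[2]) for p in pts])-k; G=np.c_[G@X,G@Y]
    f=lambda s:np.hypot(G[:,0]-s[0],G[:,1]-s[1])-.022
    r=least_squares(f,[0,0],loss="soft_l1",f_scale=.0003); print(len(pts),"offset in hob x,y (mm)",r.x*1e3,"res",np.median(abs(r.fun))*1e3); print(pts[::4].ravel())
```

```text
36 offset in hob x,y (mm) [-1.6712  0.5362] res 0.6028984182467368
[282.  231.5 292.  217.5 300.  217.5 308.  216.5 316.  216.5 324.  216.5
 332.  218.5 340.  216.5 348.  216.5]
37 offset in hob x,y (mm) [-0.378   0.8905] res 0.07199129681191921
[282.  233.5 290.  225.5 298.  221.5 306.  218.5 314.  217.5 322.  217.5
 330.  219.5 338.  221.5 346.  226.5 354.  233.5]
```

Run:
```python
from h import *
np.set_printoptions(precision=4,suppress=True)
p=np.array([.5021,-.0695,0])
robot.line_to(p+[0,0,.20],vel=.12); robot.line_to(p+[0,0,.182],vel=.06); robot.pause(.3)
o=robot.observe(); print(o["tool_pos"],o["tcp_rot"],o["ft_force"],o["torque"])
print(robot.line_to(p+[0,0,.160],vel=.03,guard=3.5)); robot.pause(.2)
o=robot.observe(); print(o["tool_pos"],o["ft_force"],o["torque"],o["gripper_width"],o["time"])
```

```text
[ 0.5022 -0.0696  0.1823] [-179.9904    0.0237  176.1981] [ 0.0976  0.3002 -1.5681] [-0.0026  0.0204 -0.0202]
True
[ 0.5019 -0.0694  0.1616] [-0.6348 -0.2848  5.6924] [0.05   0.0967 0.0284] 0.016964695240416352 20.9833
```

The knob dropped over the stem, with contact at the height expected for fully home. Next I'll press to the stop.

Run:
```python
from h import *
np.set_printoptions(precision=4,suppress=True)
p=np.array([.5021,-.0695,0])
for z in(.160,.158,.157,.156,.155,.154,.153):
    g=robot.line_to(p+[0,0,z],vel=.02); robot.pause(.2)
    o=robot.observe(); print(z,o["tool_pos"],o["ft_force"],o["torque"],o["gripper_width"])
    if o["ft_force"][2]>22: break
w=robot.grab_frame("wrist");cv2.imwrite("pics/f.png",w);cv2.imwrite("pics/fs.png",robot.grab_frame("scene"));print(o["time"])
```

```text
0.16 [ 0.5022 -0.0695  0.1605] [-1.5985 -0.4228  5.9822] [ 0.1103  0.2931 -0.0246] 0.01676092355577508
0.158 [ 0.5023 -0.0696  0.1587] [-3.244   0.7613  8.5907] [ 0.2012  0.4288 -0.0024] 0.016871776291569367
0.157 [ 0.5023 -0.0695  0.1578] [-2.4821  0.6222  7.7733] [0.2405 0.5363 0.0263] 0.016710064431499198
0.156 [ 0.5023 -0.0695  0.1569] [-2.0029  0.8157  9.8432] [ 0.2452  0.6679 -0.0423] 0.01718169719835039
0.155 [ 0.5023 -0.0696  0.1562] [-3.4491  1.5287 11.6094] [ 0.3247  0.8187 -0.0105] 0.01701995601408455
0.154 [ 0.5024 -0.0696  0.156 ] [-5.7241  2.4591 19.1237] [0.4965 1.4578 0.0196] 0.016984223886496626
0.153 [ 0.5025 -0.0696  0.1558] [-9.3783  2.0861 26.4305] [0.6563 2.1105 0.0347] 0.016966833518792527
24.1333
```

Run:
```python
from h import *
np.set_printoptions(precision=4,suppress=True)
robot.line_to([.5021,-.0695,.1537],vel=.02); robot.pause(.5)
def blue(im,x0,x1,y0,y1):
    m=cv2.inRange(cv2.cvtColor(im,cv2.COLOR_BGR2HSV),(105,120,40),(125,255,255)); k=np.zeros_like(m);k[y0:y1,x0:x1]=m[y0:y1,x0:x1]
    M=cv2.moments(k,True); return M["m10"]/M["m00"],M["m01"]/M["m00"],M["m00"]
s=blue(robot.grab_frame("scene"),315,420,110,250); t=blue(robot.grab_frame("top"),190,260,130,230)
print(s,t,meet(cam("scene"),s[:2],cam("top"),t[:2]))
o=robot.observe(); print(o["tool_pos"],o["ft_force"],o["gripper_width"],o["gripper_force"],o["time"])
```

```text
(359.75349428208386, 161.18551461245235, 787.0) (227.20953436807096, 187.69733924611972, 902.0) (array([0.6005, 0.2011, 0.154 ]), np.float64(0.008260843293870035))
[ 0.5025 -0.0696  0.156 ] [-7.8245  3.2589 20.9613] 0.017013554805242664 61.179065653996076 25.0833
```

The tote is hanging at the hook (about 0.60, 0.20) and the knob is held at its stop with about 21 N. I'll hand the job in.

```bash
python3 -c "
from plant import robot
print(robot.job_done())"
```

```text
the job is handed in; nothing more can be done
None
```

The tote hangs released on the hook, and the knob is on the stem with its pointer to the burner, held pressed to the stop at about 21 N; I handed the job in at about 25 s, and no verdict came back.

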